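# Open the long-bladed laryngoscope and hold it ready for the doctor

### The job

The doctor is about to intubate an adult: of the two laryngoscopes in the stand, take the one with the long curved blade. While it stands in its well, swing its drooping blade up until it is fully open against its stop, square to the handle; then lift the laryngoscope out by the top end of the handle and hold it up over the middle of the kidney dish, handle upright with its lower end about 12 cm above the worktop, blade pointing straight across the dish over its straight long side (not the bulging one), towards the patient's bed. Finish while still holding it there, and leave the other laryngoscope in its well and the dish, syringe and finger clip where they are.

Things in the scene. Friction and masses are not known exactly. Their poses are not given: they have to be found in the camera images.
- long_neck (a point): Long-bladed laryngoscope: point on the handle's axis where to hold it, 108 mm above its lower end. z up the handle, x to the side where the blade hangs. Handle: steel cylinder, diameter 28, height 120 mm, then a head 22 x 18 mm up to 150 mm; 0.3 kg in all. Stands loosely in its well (turns, rocks 3 degrees); 50 mm straight up frees it.
- long_butt (a point): Centre of the lower end of the same handle (108 mm below long_neck along the axis); 10 mm above the worktop while the handle stands in its well. Axes as long_neck.
- long_pin (a point): Pivot of the long blade on the handle's head: 18 mm in front of the axis (+x of long_neck) and 27 mm above long_neck. The blade turns about y through this point, in the x-z plane of long_neck.
- long_pinch (a point): Mid-width of the long blade, 18 mm short of its tip, 109 mm from the pivot: a place to pinch it. Turns with the blade: x along the blade to the tip (level when fully open), y across it. Blade here: strip 15 mm wide, 3 mm thick; nearer the heel a thin web up to 17 mm high stands on it. Fully open, this point is 127 mm from the handle's axis and 127 mm above its lower end.
- long_tip (a point): Middle of the tip of the long blade, 126 mm from the pivot. Axes as long_pinch.
- long_blade (a joint): Opening angle of the long blade, rad: 0 is hanging 60 degrees below square, 1.05 is fully open against its stop, square to the handle. At the start it hangs half open. A stiff hinge, it stays where it is left: 1 to 1.5 N upwards near the tip swings it.
- short_neck (a point): The other laryngoscope, with the short straight blade (84 mm from pivot to tip, against 126 mm): the same kind of handle, same point and axes as long_neck. It stays in its well.
- short_blade (a joint): Opening angle of the short blade, rad, as long_blade. It needs nothing done.
- stand: Fixed white stand: foot plate 92 x 190 x 10 mm with two upright sockets, 47 mm wide outside, rims 60 mm above the worktop. Their round wells are 31 mm wide and 50 mm deep, at y = +55 and -55 mm; either laryngoscope may be in either well. The blades hang over its -x side. Origin: middle of its underside.
- dish_middle (a point): Middle of the underside of the kidney dish, a shallow steel bowl 197 mm long (y), 97 mm wide (x) and 35 mm high standing on the worktop. +x points straight across the dish to its straight, slightly hollow long side, which is turned towards the bed on the right; -x is the bulging side.
- kidney_dish: The same kidney dish: origin and axes as dish_middle. Stays where it is.
- syringe_10: Plastic syringe lying on the worktop, 158 mm long, 26 mm high. Stays where it is.
- oximeter: Finger clip (pulse oximeter), 34 x 58 x 31 mm. Stays where it is.

How it is judged:
By the outcome, as a careful person would: the job done as asked, in the order asked, and still so for the second after the job is handed in, while the arm keeps its last pose, push and grip.
It also fails if it takes over 56 s, if anything falls off the work surface, if the arm or the gripper's body presses on something with over 40 N, if the wrist force passes 120 N, or if a joint passes its speed limit or range.

### The arm

A 7-joint arm with a two-finger parallel gripper is mounted at the origin on a cart in front of the work surface, level with it; the furniture and walls round the work are solid. World frame = base frame: x ahead of the robot, y to its left, z up, the work surface at z = 0. Lengths are in m, angles in rad, forces in N, time in s.
With the tool pointing down it reaches from about 0.425 to 0.925 m from the base axis. Payload 6.8 kg.
Tool frame: the origin (TCP) lies midway between the tips of the shut fingers; the grasp point (between the pads) lies 19 mm behind it; z points along the fingers, y is the line along which they close (so a half turn about z gives the same grasp; the last joint's range is limited). The gripper opens to 85 mm and grips with 20 to 120 N. Pads are 22 mm wide; open, the fingers measure 114 mm over their backs; the gripper's body (76 mm by 85 mm) begins 54 mm behind the grasp point. The pads swing forward as they close: fully open they stand 13 mm farther back than shut.
Start: joints at [1.078, 0.477, 0.022, 1.555, -0.011, 1.109, -0.083], TCP at [0.253, -0.626, 0.231] pointing down, gripper open.
Joint ranges: [-2.96, 2.96], [-0.34, 2.1], [-1.41, 1.46], [0.24, 2.44], [-1.37, 4.51], [0.17, 1.92], [-2.96, 2.96]. Speed limits (rad/s): [2.39, 2.39, 3.14, 3.14, 3.14, 3.14, 3.14].

### API

Orientations are given as a 3x3 rotation matrix whose columns are the frame's x, y, z axes.
In Python, from station import read_state, read_camera, hand_in gives the robot as it stands.
- The arm moves only by the tool play_rows, never from a script. Its argument "series" is text: rows parted by semicolons, each of 7 numbers parted by spaces: the turn, a rotation vector about the tool's x, y, z in degrees, then the shift along the tool's x, y, z in cm, then the opening, from 0 (shut) to 1 (fully open). In form: wx wy wz x y z fingers; .... A call has 1 to 20 rows; each row shifts and turns the commanded pose from where the row before left it, along the tool's axes as they then stand; what a row does not reach is not made up. A row lasts 1/10 s, in which the tool goes at most 50 mm and 8.59 degrees, less where a joint would pass 70% of its speed; a pose out of reach is approached as far as the arm can. A call with a gripper value outside its range is refused whole. The fingers move at their own pace and stop on an object; "force" is the grip in N (left out, the last holds). Time passes only in rows, so rows that do not move let the fingers close. It gives the time, the measured TCP pose, the force, the opening and the grip force at its end, in the units of the state.
- read_state(): the state, without advancing time (a new reading comes with each control period).
- read_camera(name): name is "scene" or "top" or "wrist"; returns a dict with "pixels" (384x512x3 uint8, red, green, blue), "depth" (384x512 float32, m along the optical axis (not along the pixel's ray), 0 where there is no reading), "intrinsics" (3x3 intrinsics, pixels), "dist_coeffs" ([k1, k2, p1, p2, k3] as OpenCV has them; the pictures are not rectified), "T" (4x4, takes a point from camera to world coordinates); the wrist camera has in their place "mount" (4x4, takes a point from camera to tool coordinates, whose origin is the TCP and whose axes are the flange's). Camera axes: x right, y down, z forward; pixel columns grow to the right and rows downward; lengths in m; the calibration is good to about 2 mm. A picture is of the moment at which its call begins: read the wrist's pose just before it.
- hand_in(): hands the job in; it is judged then, once.
The state is a dict: "clock": time; "joint_positions": joint angles; "dq": joint speeds; "joint_torque": joint torques, N m; "position": TCP position; "orientation": TCP orientation; "wrist_force": force on the tool from outside, world axes, zero at the start; "ft_torque": the same for the moment, N m; "finger_gap": finger opening in m; "grasp_force": force on a finger pad.
Only numpy, scipy, OpenCV 4.12 (cv2) and the standard library are available. Lean on these libraries where they do the work, as an engineer would, in place of code of your own. Each camera call takes 0.05 s, during which the arm holds its last target. There are 200 camera calls.

## Working session

There is one attempt and no reset: what is moved stays moved. The work goes in short steps, Python scripts to look and compute and a tool call to move; the robot and the scene stay as the last step left them, time stands still between calls to the robot, and variables do not carry over. Pictures are saved under pics/ and viewed, at most 10 in all, crops included, and the job is handed in when it is done.

Besides the shell and the picture viewer there is one more tool, called after "Call:" as name(argument=value, ...), one argument or row to a line, values as JSON. play_rows: Moves the arm, as the interface text tells. Its arguments: {"type":"object","properties":{"series":{"type":"string"},"force":{"type":"number"}},"required":["series"]}

```bash
mkdir -p pics; cat > h.py <<'E'
import numpy as np, cv2
from station import read_state, read_camera, hand_in
np.set_printoptions(precision=4,suppress=True)
def grab(n):
    s=read_state(); c=read_camera(n)
    if n=='wrist':
        T=np.eye(4);T[:3,:3]=np.array(s['orientation']).reshape(3,3);T[:3,3]=s['position'];c['T']=T@np.array(c['mount'])
    return c
def cloud(c):
    h,w=c['depth'].shape
    g=np.stack(np.meshgrid(np.arange(w),np.arange(h)),-1).reshape(-1,1,2).astype(np.float64)
    u=cv2.undistortPoints(g,np.array(c['intrinsics']),np.array(c['dist_coeffs'])).reshape(h,w,2)
    d=c['depth'][...,None]
    P=np.concatenate([u*d,d],-1); T=np.array(c['T'])
    P=P@T[:3,:3].T+T[:3,3]; P[c['depth']==0]=np.nan
    return P
def save(c,f,box=None,k=1):
    im=c['pixels'][...,::-1]
    if box: im=im[box[1]:box[3],box[0]:box[2]]
    cv2.imwrite('pics/'+f,cv2.resize(im,None,fx=k,fy=k))
E
python3 - <<'E'
from h import *
s=read_state();print({k:np.array(v) for k,v in s.items()})
a=grab('scene');b=grab('top')
cv2.imwrite('pics/a.png',np.vstack([cv2.resize(x['pixels'][...,::-1],(400,300)) for x in (a,b)]))
save(a,'scene.png',k=1.5);save(b,'top.png',k=1.5)
np.savez('c.npz',a=cloud(a),b=cloud(b),ap=a['pixels'],bp=b['pixels'])
E
```

```text
{'clock': array(0.), 'joint_positions': array([ 1.0779,  0.4778,  0.0223,  1.5564, -0.0115,  1.1093, -0.0831]), 'dq': array([ 0.0021,  0.0002,  0.001 ,  0.0001, -0.0014,  0.0008,  0.0007]), 'joint_torque': array([ -0.0001, -59.6459,   1.6075, -28.1204,   0.0123,   0.0095,
         0.    ]), 'position': array([ 0.2531, -0.6251,  0.2303]), 'orientation': array([[ 0.9269,  0.3754, -0.0008],
       [ 0.3754, -0.9269,  0.0016],
       [-0.0002, -0.0018, -1.    ]]), 'wrist_force': array([-0.1405, -0.4619,  0.1802]), 'ft_torque': array([-0.0186,  0.005 , -0.0203]), 'grasp_force': array(0.), 'finger_gap': array(0.0855)}
```

View pics/scene.png

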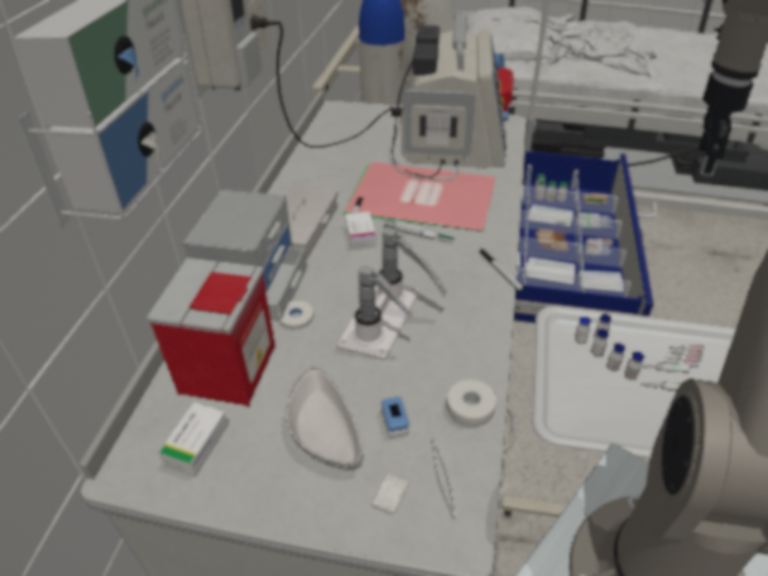

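View pics/top.png

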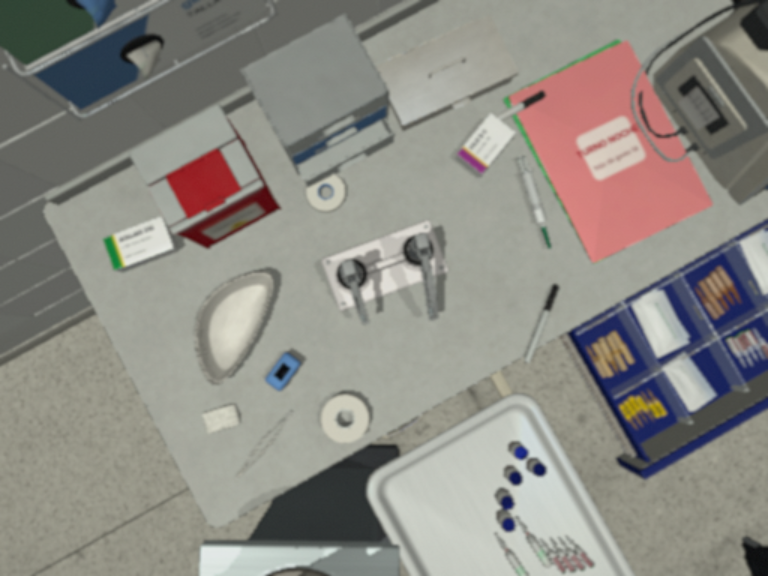

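The top view shows the long laryngoscope at about (420,250) with its blade tip near (432,315). The short one is at (350,272), and the kidney dish is around (237,325), bulging to the upper left with its straight side to the lower right. Next I measure.

```bash
python3 - <<'E'
from h import *
d=np.load('c.npz');B=d['b'];A=d['a']
def at(P,u,v): return P[int(v/1.5),int(u/1.5)]
for n,u,v in [('long',420,245),('longtip',432,315),('short',350,270),('shorttip',362,318),('dish',237,325),('table',400,370),('oxi',284,370),('syr',533,200),('bin',205,185),('greybox',320,90)]: print(n,at(B,u,v))
# stand region
w=B[int(180/1.5):int(340/1.5),int(300/1.5):int(470/1.5)].reshape(-1,3)
wa=A[int(215/1.5):int(360/1.5),int(330/1.5):int(460/1.5)].reshape(-1,3)
for nm,W in(('top',w),('scene',wa)):
  W=W[np.isfinite(W).all(1)]
  H=W[(W[:,2]>.148)&(W[:,2]<.175)]
  if len(H)>8:
    _,l,c=cv2.kmeans(H[:,:2].astype(np.float32),2,None,(3,50,1e-5),5,0);print(nm,'heads',c,np.bincount(l.ravel()),H[:,2].max())
  for lo,hi in((.075,.125),):
    Q=W[(W[:,2]>lo)&(W[:,2]<hi)];_,l,c=cv2.kmeans(Q[:,:2].astype(np.float32),2,None,(3,50,1e-5),5,0);print(nm,'mid',c,np.bincount(l.ravel()))
  S=W[(W[:,2]>.005)&(W[:,2]<.016)]
  r=cv2.minAreaRect(S[:,:2].astype(np.float32)*1000);print(nm,'plate',r,cv2.boxPoints(r))
# dish
w=B[int(255/1.5):int(395/1.5),int(180/1.5):int(282/1.5)].reshape(-1,3);w=w[np.isfinite(w).all(1)]
D=w[(w[:,2]>.02)&(w[:,2]<.05)];r=cv2.minAreaRect(D[:,:2].astype(np.float32)*1000);print('dish',r,cv2.boxPoints(r),D[:,2].max(),len(D))
E
```

```text
long [ 0.6156 -0.1794  0.1584]
longtip [ 0.5192 -0.204   0.0714]
short [ 0.5778 -0.0811  0.1607]
shorttip [ 0.5124 -0.0973  0.0991]
dish [0.5015 0.1082 0.0009]
table [ 0.4327 -0.1567 -0.    ]
oxi [0.4317 0.0257 0.0344]
syr [ 0.7106 -0.3689  0.0225]
bin [0.6896 0.119  0.1857]
greybox [ 0.8321 -0.034   0.1666]
top heads [[ 0.5743 -0.0819]
 [ 0.6132 -0.1834]] [142 150] 0.16429764901885946
top mid [[ 0.5572 -0.1956]
 [ 0.5285 -0.0967]] [194 110]
top plate ((611.7322998046875, -129.44564819335938), (257.5419006347656, 275.620849609375), 0.6567086577415466) [[ 481.3903    6.8798]
 [ 484.5493 -268.7229]
 [ 742.0743 -265.7711]
 [ 738.9153    9.8316]]
scene heads [[ 0.5723 -0.0761]
 [ 0.6122 -0.1781]] [134 113] 0.16453813039366116
scene mid [[ 0.5566 -0.0774]
 [ 0.5853 -0.1812]] [242 272]
scene plate ((654.1549072265625, -229.78671264648438), (281.0238952636719, 429.09747314453125), 40.40799331665039) [[ 408.0863 -157.5025]
 [ 686.2385 -484.2379]
 [ 900.2235 -302.0709]
 [ 622.0714   24.6645]]
dish ((486.19873046875, 102.35039520263672), (192.35719299316406, 132.2766876220703), 6.973203659057617) [[382.702  156.3229]
 [398.7611  25.0247]
 [589.6954  48.3779]
 [573.6364 179.6761]] 0.03891414011498884 830
```

```bash
python3 - <<'E'
from h import *
from scipy.optimize import least_squares
d=np.load('c.npz')
W=np.vstack([d['a'].reshape(-1,3),d['b'].reshape(-1,3)]);W=W[np.isfinite(W).all(1)]
def box(P,x0,x1,y0,y1,z0,z1): return P[(P[:,0]>x0)&(P[:,0]<x1)&(P[:,1]>y0)&(P[:,1]<y1)&(P[:,2]>z0)&(P[:,2]<z1)]
for nm in 'ba':
  P=d[nm].reshape(-1,3);C=d[nm+'p'].reshape(-1,3).astype(int)
  k=np.isfinite(P).all(1);P=P[k];C=C[k]
  m=(C.min(1)>185)
  S=box(P[m],.5,.7,-.28,0.0,.005,.02);r=cv2.minAreaRect((S[:,:2]*1000).astype(np.float32));print(nm,'plate',r,len(S))
  for n,c in(('long',(.612,-.178)),('short',(.573,-.078))):
    # centre of handle
    for z0,z1 in((.07,.1),(.1,.128),(.135,.155),(.15,.17)):
      Q=box(P,c[0]-.03,c[0]+.035,c[1]-.035,c[1]+.035,z0,z1)
      if len(Q)>6:
        print(nm,n,z0,len(Q),Q.min(0),Q.max(0),np.median(Q,0))
  Q=box(P,.36,.62,.0,.22,.015,.045)
  Q=Q[~((Q[:,0]<.47)&(Q[:,1]<.055))]
  if len(Q)>10:
    h=cv2.convexHull((Q[:,:2]*1000).astype(np.float32)).reshape(-1,2)
    r=cv2.minAreaRect(h);e=np.roll(h,-1,0)-h;i=np.argsort(-np.linalg.norm(e,axis=1))[:2]
    print('dish',len(Q),r);print([ (h[j],(h[(j+1)%len(h)]),np.degrees(np.arctan2(*e[j][::-1]))) for j in i])
E
```

```text
b plate ((601.5145874023438, -130.1802215576172), (87.14778137207031, 180.51686096191406), 21.276254653930664) 875
b long 0.07 12 [ 0.6081 -0.1796  0.0751] [ 0.6241 -0.1679  0.0984] [ 0.6122 -0.1721  0.0817]
b long 0.1 13 [ 0.5829 -0.1968  0.1006] [ 0.6268 -0.1682  0.1269] [ 0.6144 -0.1708  0.115 ]
b long 0.135 117 [ 0.5827 -0.1957  0.1355] [ 0.6275 -0.1712  0.1548] [ 0.6005 -0.1865  0.1484]
b long 0.15 128 [ 0.589  -0.1948  0.1501] [ 0.6327 -0.1727  0.164 ] [ 0.6164 -0.1834  0.1593]
b short 0.07 7 [ 0.571  -0.0934  0.0744] [ 0.5858 -0.0692  0.0966] [ 0.5792 -0.093   0.0868]
b short 0.135 102 [ 0.5433 -0.0957  0.135 ] [ 0.5889 -0.0691  0.155 ] [ 0.5598 -0.0872  0.1484]
b short 0.15 130 [ 0.5513 -0.0938  0.15  ] [ 0.593  -0.0702  0.1643] [ 0.5767 -0.0811  0.1589]
dish 807 ((533.5263061523438, 111.55274200439453), (229.04141235351562, 149.58026123046875), 18.811538696289062)
[(array([615.2188, 218.392 ], dtype=float32), array([453.0557, 163.1508], dtype=float32), np.float32(-161.18845)), (array([587.5831,  63.5785], dtype=float32), array([619.5638, 209.6908], dtype=float32), np.float32
[... 511 characters left out ...]
7 95 [ 0.5662 -0.0824  0.0705] [ 0.5877 -0.0611  0.0994] [ 0.5728 -0.0674  0.0858]
a short 0.1 93 [ 0.5431 -0.0942  0.1001] [ 0.5873 -0.0621  0.1278] [ 0.5715 -0.0683  0.1142]
a short 0.135 143 [ 0.5436 -0.0939  0.1351] [ 0.5897 -0.064   0.1548] [ 0.5649 -0.0755  0.1465]
a short 0.15 115 [ 0.549  -0.0927  0.15  ] [ 0.5911 -0.0651  0.1639] [ 0.5738 -0.0751  0.1562]
dish 809 ((511.02679443359375, 137.59228515625), (175.250244140625, 209.7960205078125), 87.02568054199219)
[(array([614.1217, 219.979 ], dtype=float32), array([442.2472, 162.1752], dtype=float32), np.float32(-161.41147)), (array([585.2548,  55.6139], dtype=float32), array([619.4028, 208.1853], dtype=float32), np.float32(77.38416))]
```

```bash
python3 - <<'E'
from h import *
d=np.load('c.npz')
for nm in 'ba':
  P=d[nm].reshape(-1,3);k=np.isfinite(P).all(1);P=P[k]
  Q=P[(P[:,0]>.49)&(P[:,0]<.59)&(P[:,1]>-.225)&(P[:,1]<-.165)&(P[:,2]>.067)&(P[:,2]<.15)]
  if len(Q)>5:
    v=cv2.fitLine(Q.astype(np.float32),cv2.DIST_HUBER,0,.001,.001).ravel();v[:3]*=-np.sign(v[0])
    print(nm,'blade',len(Q),v,'yaw',np.degrees(np.arctan2(v[1],v[0])),'tilt',np.degrees(np.arcsin(v[2])),'lowest',Q[np.argsort(Q[:,0])[:6]])
  m=(P[:,2]>.012)&(P[:,2]<.045)&(P[:,0]>.38)&(P[:,0]<.60)&(P[:,1]>0)&(P[:,1]<.19)
  Q=P[m]
  im=np.zeros((220,220),np.uint8);ij=((Q[:,:2]-[.38,0])*1000).astype(int);im[ij[:,0].clip(0,219),ij[:,1].clip(0,219)]=255
  im=cv2.dilate(im,np.ones((5,5)));n,l,st,ce=cv2.connectedComponentsWithStats(im)
  print(nm,[(s[4],c) for s,c in zip(st[1:],ce[1:])])
  if n<2: continue
  lab=l[ij[:,0],ij[:,1]]
  b=np.argsort(-st[1:,4])[0]+1
  q=(Q[lab==b][:,:2]*1000).astype(np.float32)
  h=cv2.convexHull(q).reshape(-1,2);r=cv2.minAreaRect(h);e=np.roll(h,-1,0)-h;i=np.argmax(np.linalg.norm(e,axis=1))
  print(nm,'dish',r,h[i],h[(i+1)%len(h)],'ang',np.degrees(np.arctan2(e[i][1],e[i][0])))
E
```

```text
b blade 252 [-0.6924 -0.1839 -0.6977  0.5561 -0.1966  0.1123] yaw -165.12746 tilt -44.241734 lowest [[ 0.517  -0.2018  0.0703]
 [ 0.5191 -0.2015  0.0738]
 [ 0.5192 -0.1993  0.072 ]
 [ 0.5192 -0.204   0.0714]
 [ 0.5193 -0.2063  0.0714]
 [ 0.5193 -0.2086  0.0706]]
b [(np.int32(2202), array([27.5104, 47.8978])), (np.int32(5854), array([114.507 , 124.2221]))]
b dish ((506.4180908203125, 114.901611328125), (96.40526580810547, 195.93032836914062), 63.048458099365234) [495.4236 168.4203] [467.0688 166.6418] ang -176.41089
a blade 194 [-0.666  -0.2175 -0.7135  0.5526 -0.191   0.1126] yaw -161.9123 tilt -45.523132 lowest [[ 0.5145 -0.2014  0.0691]
 [ 0.5162 -0.1992  0.0696]
 [ 0.5164 -0.2037  0.07  ]
 [ 0.5172 -0.196   0.0711]
 [ 0.5181 -0.2055  0.0748]
 [ 0.5187 -0.2024  0.0695]]
a [(np.int32(2168), array([32.0208, 45.6402])), (np.int32(5824), array([106.8826, 128.8587])), (np.int32(25), array([157.,  91.]))]
a dish ((503.9390869140625, 116.32942199707031), (96.80795288085938, 196.99288940429688), 67.1854019165039) [467.3003 167.7377] [442.2472 162.1752] ang -167.48167
```

```bash
python3 - <<'E'
from h import *
d=np.load('c.npz')
a=d['bp'][165:270,110:300][...,::-1];cv2.imwrite('pics/crop.png',cv2.resize(a,None,fx=4,fy=4,interpolation=cv2.INTER_CUBIC))
R=np.array(read_state()['orientation']);print(R)
E
```

```text
[[ 0.9269  0.3754 -0.0007]
 [ 0.3754 -0.9269  0.0015]
 [-0.0001 -0.0016 -1.    ]]
```

View pics/crop.png

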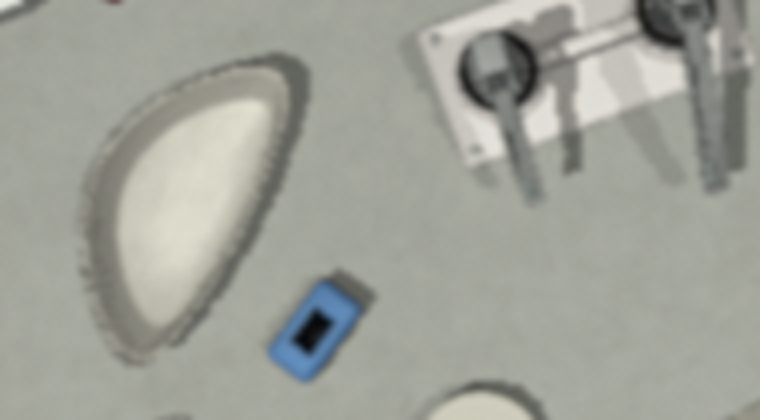

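The dish's straight side runs from (300,80) to (165,345) in the crop, facing lower right. So the target blade yaw is about -115°. Now I approach the blade.

Call:
play_rows(
  series="0 0 0 2.55 -1.8 0 1;0 0 0 2.55 -1.8 0 1;0 0 0 2.55 -1.8 0 1;0 0 0 2.55 -1.8 0 1;0 0 0 2.55 -1.8 0 1;0 0 0 2.55 -1.8 0 1;0 0 0 2.55 -1.8 0 1;0 0 0 2.55 -1.8 0 1;0 0 0 2.55 -1.8 0 1;0 0 0 2.55 -1.8 0 1;0 0 0 2.55 -1.8 0 1;0 0 0 2.55 -1.8 0 1;0 0 0 2.55 -1.8 0 1;0 0 0 2.55 -1.8 0 1;0 0 0 2.55 -1.8 0 1;0 0 0 2.55 -1.8 0 1;0 0 5.5 0 0 0 1;0 0 0 0 0 0 1;0 0 0 0 0 0 1",
)

```text
clock: 2.0
position: [0.5229, -0.2062, 0.231]
orientation: [[0.958, 0.286, -0.001], [0.286, -0.958, -0.0], [-0.001, 0.0, -1.0]]
wrist_force: [-0.7, -0.3, -0.9]
finger_gap: 0.0856
grasp_force: 0.0
```

```bash
python3 - <<'E'
from h import *
s=read_state();c=grab('wrist');P=cloud(c);save(c,'w1.png',k=1.5)
print(s['clock'],s['position'],np.array(s['orientation']));np.savez('w1.npz',P=P,p=c['pixels'])
E
```

```text
2.0 [ 0.5229 -0.2062  0.231 ] [[ 0.9582  0.2861 -0.0009]
 [ 0.2861 -0.9582 -0.0003]
 [-0.001   0.     -1.    ]]
```

View pics/w1.png

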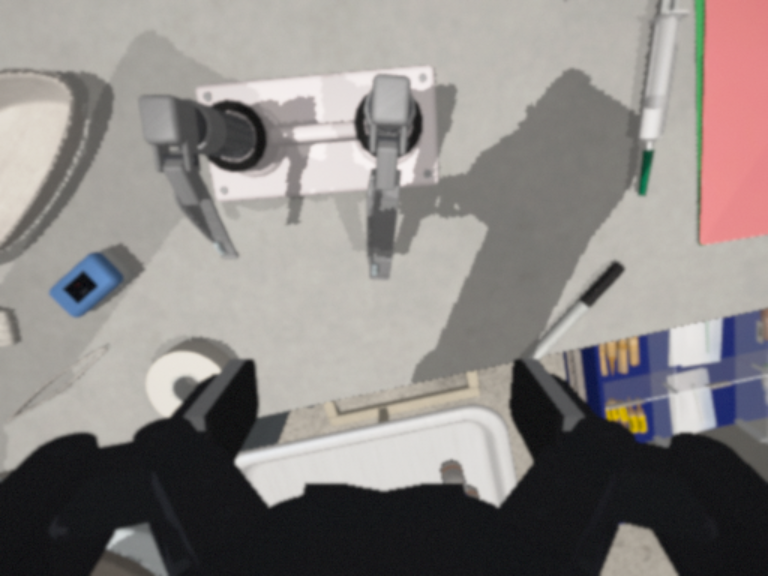

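The wrist view shows the long handle's head at (390,100) and the blade running straight down the picture to its tip at (378,275). The tool yaw is well aligned.

```bash
python3 - <<'E'
from h import *
P=np.load('w1.npz')['P']
for u,v in [(378,272),(379,265),(380,255),(381,240),(383,220),(385,200),(386,180),(390,100),(390,85),(376,100),(404,100)]: print(u,v,P[int(v/1.5),int(u/1.5)])
Q=P[100:185,235:285].reshape(-1,3);Q=Q[(Q[:,2]>.05)&(Q[:,2]<.145)&(Q[:,0]<.585)]
for a in np.arange(.505,.585,.01):
  q=Q[abs(Q[:,0]-a)<.005]
  if len(q): print(a,len(q),q[:,1].min(),q[:,1].max(),np.median(q,0))
H=P[40:100,230:290].reshape(-1,3);H=H[H[:,2]>.154];r=cv2.minAreaRect((H[:,:2]*1000).astype(np.float32));print('head',r)
E
```

```text
378 272 [ 0.5219 -0.2024  0.0729]
379 265 [ 0.5293 -0.2004  0.0828]
380 255 [ 0.5376 -0.1991  0.0929]
381 240 [ 0.5495 -0.1967  0.1054]
383 220 [ 0.5635 -0.1936  0.1158]
385 200 [ 0.5752 -0.191   0.1234]
386 180 [ 0.5862 -0.1886  0.1434]
390 100 [ 0.6219 -0.18    0.1598]
390 85 [ 0.628  -0.1782  0.1598]
376 100 [ 0.6201 -0.1732  0.1585]
404 100 [ 0.6234 -0.186   0.1617]
0.515 24 -0.21161778533630313 -0.1961749316068951 [ 0.5178 -0.2031  0.0646]
0.525 95 -0.21086722986754658 -0.1938490879392864 [ 0.5255 -0.2013  0.0815]
0.535 123 -0.20886020047093257 -0.19062356297084526 [ 0.5352 -0.1994  0.0915]
0.545 150 -0.20677890203328012 -0.18842184466078077 [ 0.5452 -0.1971  0.1017]
0.555 186 -0.20449416843986845 -0.18490188287633097 [ 0.5553 -0.1945  0.111 ]
0.5650000000000001 220 -0.2020490287823036 -0.18312026151164476 [ 0.5651 -0.192   0.1184]
0.5750000000000001 241 -0.19988413675276415 -0.18056648650842408 [ 0.5751 -0.1899  0.1243]
head ((616.879150390625, -181.18186950683594), (32.95872497558594, 17.958036422729492), 13.23313045501709)
```

Call:
play_rows(
  series="0 0 3.8 0 0 0 0.6;0 0 0 0.1 -0.35 2 0.6;0 0 0 0 0 2.5 0.6;0 0 0 0 0 2.5 0.6;0 0 0 0 0 2.5 0.6;0 0 0 0 0 2.5 0.6;0 0 0 0 0 2.5 0.6;0 0 0 0 0 2.8 0.6;0 0 0 0 0 0 0.6;0 0 0 0 0 0 0.3;0 0 0 0 0 0 0;0 0 0 0 0 0 0;0 0 0 0 0 0 0;0 0 0 0 0 0 0;0 0 0 0 0 0 0;0 0 0 0 0 0 0",
  force=25,
)

```text
clock: 3.65
position: [0.5239, -0.2021, 0.0586]
orientation: [[0.975, 0.22, 0.001], [0.22, -0.975, -0.0], [0.001, 0.0, -1.0]]
wrist_force: [-0.4, -2.0, 2.5]
finger_gap: 0.015
grasp_force: 24.9
```

```bash
python3 - <<'E'
from h import *
s=read_state();c=grab('wrist');save(c,'w2.png',k=1.5)
print(s['position'],s['wrist_force'],s['finger_gap'],s['grasp_force'])
# arc steps (tool vertical): x out, z
import math
R=.1093;prev=None
for a in np.linspace(-39.5,-0.7,12):
  q=np.array([R*math.cos(math.radians(a)),R*math.sin(math.radians(a))])*100
  if prev is not None: print(round(a,1),'x',-(q-prev)[0],'z',-(q-prev)[1])
  prev=q
E
```

```text
[ 0.5239 -0.2021  0.0586] [-0.3524 -1.9663  2.5289] 0.015008747329960225 24.87327380105853
-36.0 x -0.4117561016495088 z -0.5320519144285223
-32.4 x -0.3782423093351337 z -0.5563767449502857
-28.9 x -0.3432954524622147 z -0.5785936045372564
-25.4 x -0.3070479358431708 z -0.5986183191208774
-21.9 x -0.26963709216162 z -0.6163750201162257
-18.3 x -0.23120466165356035 z -0.6317964318689335
-14.8 x -0.19189625508938413 z -0.6448241265456218
-11.3 x -0.15186080209148223 z -0.6554087455022133
-7.8 x -0.11124998687751031 z -0.6635101862913684
-4.2 x -0.07021767356721931 z -0.6690977546005218
-0.7 x -0.028919323230157445 z -0.6721502805448827
```

View pics/w2.png

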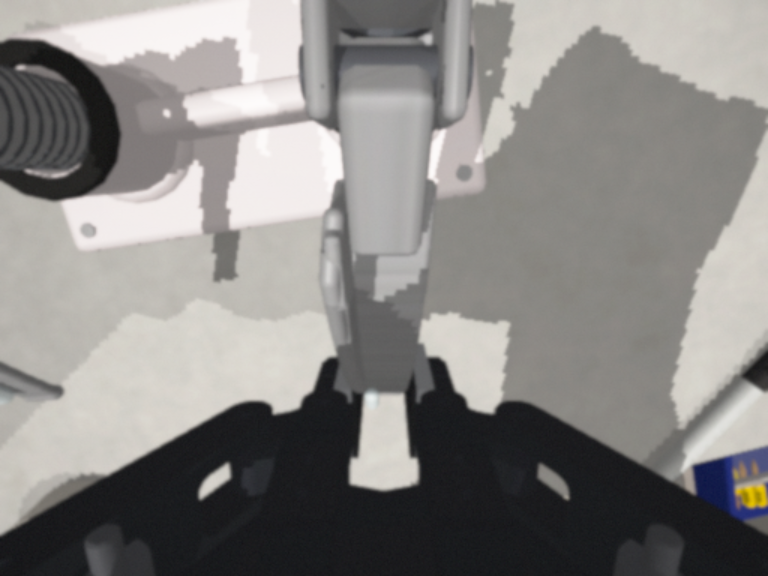

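The pads hold the blade near its tip, closed on its width at (385,380). Now I swing it up along the arc.

Call:
play_rows(
  series="0 0 0 -0.41 0 -0.53 0;0 0 0 -0.38 0 -0.56 0;0 0 0 -0.34 0 -0.58 0;0 0 0 -0.31 0 -0.6 0;0 0 0 -0.27 0 -0.62 0;0 0 0 -0.23 0 -0.63 0;0 0 0 -0.19 0 -0.64 0;0 0 0 -0.15 0 -0.66 0;0 0 0 0 0 0 0;0 0 0 0 0 0 0",
)

```text
clock: 4.7
position: [0.5012, -0.2073, 0.1068]
orientation: [[0.975, 0.22, -0.0], [0.22, -0.975, -0.0], [-0.0, 0.0, -1.0]]
wrist_force: [-0.3, 0.0, -0.5]
finger_gap: 0.0147
grasp_force: 24.7
```

Call:
play_rows(
  series="0 0 0 -0.11 0 -0.66 0;0 0 0 -0.07 0 -0.67 0;0 0 0 0 0 0 0;0 0 0 0 0 0 0",
)

```text
clock: 5.1
position: [0.4999, -0.2073, 0.1201]
orientation: [[0.975, 0.221, 0.001], [0.221, -0.975, -0.0], [0.001, 0.0, -1.0]]
wrist_force: [2.6, 0.3, -2.0]
finger_gap: 0.0144
grasp_force: 25.4
```

Call:
play_rows(
  series="0 0 0 -0.02 0 -0.33 0;0 0 0 0 0 0 0;0 0 0 0 0 0 0",
)

```text
clock: 5.4
position: [0.5, -0.2071, 0.123]
orientation: [[0.975, 0.221, 0.001], [0.221, -0.975, 0.0], [0.001, -0.0, -1.0]]
wrist_force: [4.0, 0.8, -4.9]
finger_gap: 0.0143
grasp_force: 25.1
```

```bash
cat > m.py <<'E'
from h import *
s=read_state();print(s['position'],s['wrist_force'],s['ft_torque'],s['finger_gap'],s['grasp_force'])
Ps=np.vstack([cloud(grab(n)).reshape(-1,3) for n in('scene','top','wrist')]);Ps=Ps[np.isfinite(Ps).all(1)]
o=np.array([.6222,-.180]);a=np.radians(12.8);u=-np.array([np.cos(a),np.sin(a)]);w=np.array([-u[1],u[0]])
r=(Ps[:,:2]-o)@u;t=(Ps[:,:2]-o)@w
m=(abs(t)<.012)&(Ps[:,2]>.10)&(Ps[:,2]<.18)
for x in np.arange(-.02,.16,.01):
  k=m&(abs(r-x)<.005);z=Ps[k,2]
  if k.sum()>2: print('%.2f'%x,k.sum(),np.percentile(z,[5,50,95]),np.median(t[k]))
E
python3 m.py
```

```text
[ 0.5    -0.2071  0.123 ] [ 4.0015  0.8364 -4.8919] [ 0.2414 -0.9265 -0.0042] 0.014335849613960793 25.09262328967452
-0.01 26 [0.11   0.1596 0.166 ] -0.006280693306281239
0.00 93 [0.1345 0.1628 0.1672] -0.005417566713106429
0.01 181 [0.1075 0.1463 0.1658] -0.005425749752090953
0.02 1320 [0.1501 0.1565 0.1586] -0.0004742890771014838
0.03 1231 [0.1489 0.1575 0.1588] -0.00048434078327963385
0.04 1480 [0.1465 0.1575 0.1635] -0.0015480424852905297
0.05 1365 [0.147  0.1487 0.1642] -0.00212454249892936
0.06 1235 [0.1486 0.15   0.1635] -0.001783359862129497
0.07 1141 [0.1493 0.1506 0.1622] -0.0014301005639958497
0.08 1021 [0.1496 0.1507 0.1603] -0.0014453065695761336
0.09 897 [0.1488 0.1501 0.1576] -0.0010690309333496139
0.10 760 [0.1476 0.149  0.1545] -0.0010763482383300286
0.11 1619 [0.1378 0.1492 0.1771] 0.001157367150540413
0.12 1004 [0.1433 0.149  0.1695] -0.0011797189997057671
0.13 838 [0.1396 0.1506 0.1714] 0.0007667104589328543
0.14 405 [0.1349 0.1372 0.1592] -0.0002447502298064514
0.15 73 [0.1339 0.1349 0.1361] -0.0007796979101228886
```

Call:
play_rows(
  series="0 0 0 0 0 0 0.4;0 0 0 0 0 0 0.7;0 0 0 0 0 0 0.7;0 0 0 0 0 -2 0.8;0 0 0 0 0 -3 0.8;0 0 0 0 0 -4 1;0 0 0 0 0 -4 1;0 0 0 0 0 -3 1;0 0 0 0 0 0 1;0 0 0 0 0 0 1",
)

```text
clock: 6.55
position: [0.4993, -0.2076, 0.2836]
orientation: [[0.975, 0.22, 0.001], [0.22, -0.975, -0.001], [0.001, 0.001, -1.0]]
wrist_force: [0.7, -0.7, -0.5]
finger_gap: 0.0856
grasp_force: 0.0
```

```bash
python3 m.py; python3 - <<'E'
from h import *
c=grab('wrist');P=cloud(c);save(c,'w3.png',k=1.5)
k=np.isfinite(P).all(2)&(P[...,2]>.145)&(P[...,2]<.175)&(np.hypot(P[...,0]-.6,P[...,1]+.185)<.075)
v,u=np.nonzero(k);print(u.min(),u.max(),v.min(),v.max());H=P[k];r=cv2.minAreaRect((H[:,:2]*1000).astype(np.float32));print('above .145',r)
H=H[H[:,2]>.156];print('head/web',cv2.minAreaRect((H[:,:2]*1000).astype(np.float32)),H[:,0].max())
k=np.isfinite(P).all(2)&(P[...,2]>.13)&(P[...,2]<.165)&(P[...,0]<.59)&(P[...,1]<-.16)&(P[...,0]>.45)&(P[...,1]>-.24);H=P[k].astype(np.float32)
l=cv2.fitLine(H[:,:2].copy(),cv2.DIST_HUBER,0,.001,.001).ravel();print('yaw',np.degrees(np.arctan(l[1]/l[0])),l, H[:,0].min())
E
```

```text
[ 0.4993 -0.2076  0.2836] [ 0.6655 -0.6527 -0.4981] [ 0.0136  0.0084 -0.0644] 0.08561855788854353 0.0
-0.01 143 [0.1303 0.1596 0.1611] -0.0011646725918952516
0.00 424 [0.1312 0.1599 0.1619] -0.001188971466009713
0.01 528 [0.1212 0.156  0.1614] -0.0016656196535124101
0.02 301 [0.1398 0.1525 0.1554] -0.0012612641548586134
0.03 217 [0.1477 0.154  0.1561] -0.0012776779659747029
0.04 269 [0.1428 0.1537 0.1601] -0.0016486693661566885
0.05 271 [0.1435 0.1452 0.1607] -0.0018288084782867755
0.06 259 [0.1446 0.1464 0.1601] -0.0013973215179637955
0.07 246 [0.1456 0.1469 0.1588] -0.002364550829060475
0.08 206 [0.1456 0.1471 0.1567] -0.0014423561673917308
0.09 194 [0.1449 0.1465 0.1537] -0.0014598354058516884
0.10 186 [0.1436 0.1451 0.1509] -0.0014894831257427806
0.11 167 [0.1416 0.1431 0.1472] -0.0015091880690970038
0.12 151 [0.1387 0.141  0.1459] -0.0005286033267955128
0.13 139 [0.1349 0.1368 0.141 ] -0.0005476105783955335
0.14 139 [0.1308 0.1327 0.1356] -0.000566084997846253
0.15 9 [0.1305 0.1313 0.1334] -0.0038236749791637566
246 267 33 157
above .145 ((579.3330688476562, -189.67855834960938), (106.79763793945312, 19.214351654052734), 12.610441207885742)
head/web ((584.9740600585938, -187.68646240234375), (94.91786193847656, 17.286941528320312), 12.130989074707031) 0.6320536577024922
yaw 13.207936 [ 0.9735  0.2285  0.5414 -0.1972] 0.47925267
```

View pics/w3.png

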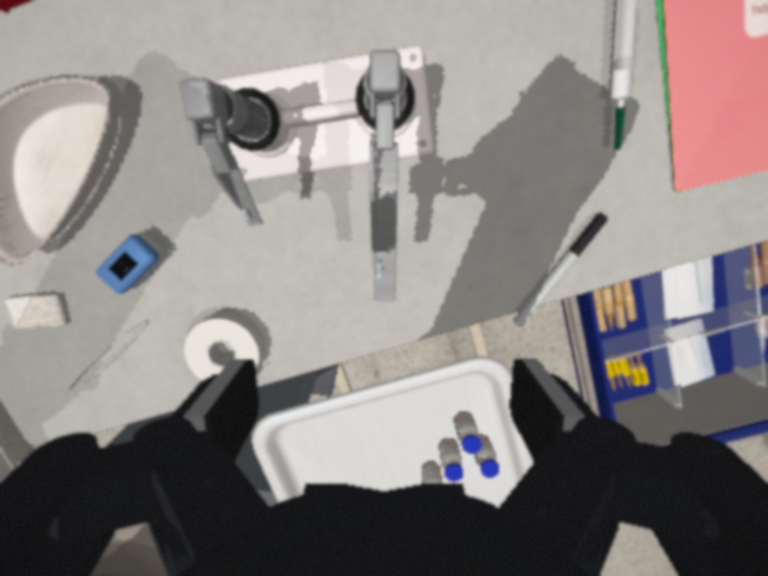

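The blade is now level against its stop: the strip runs straight from the head at (385,70) to the tip at (385,295), and its heights match full opening. Next is the handle grasp.

Call:
play_rows(
  series="0 0 0 3 0 0 0.8;0 0 0 3.4 0 0 0.8;0 0 0 3.4 0 0 0.8;0 0 0 2.7 0 0 0.8;0 0 0 0 0 3 0.8;0 0 0 0 0 3 0.8;0 0 0 0 0 3 0.8;0 0 0 0 0 3 0.8;0 0 0 0 0 3 0.8;0 0 0 0 0 2 0.8;0 0 0 0 0 1.6 0.8;0 0 0 0 0 0 0.6;0 0 0 0 0 0 0.5;0 0 0 0 0 0 0.4",
)

```text
clock: 8.15
position: [0.6223, -0.18, 0.0984]
orientation: [[0.975, 0.221, 0.002], [0.221, -0.975, -0.0], [0.002, 0.001, -1.0]]
wrist_force: [0.0, 0.4, 0.3]
finger_gap: 0.0343
grasp_force: 0.0
```

Call:
play_rows(
  series="0 0 0 0 0 0 0.2;0 0 0 0 0 0 0;0 0 0 0 0 0 0;0 0 0 0 0 0 0;0 0 0 0 0 0 0;0 0 0 0 0 0 0",
  force=90,
)

```text
clock: 8.75
position: [0.6227, -0.1799, 0.0988]
orientation: [[0.975, 0.221, 0.003], [0.221, -0.975, -0.0], [0.003, 0.001, -1.0]]
wrist_force: [-0.4, 0.9, 6.6]
finger_gap: 0.0261
grasp_force: 88.4
```

Call:
play_rows(
  series="0 0 0 0 0 -0.5 0;0 0 0 0 0 -1 0;0 0 0 0 0 -1.5 0;0 0 0 0 0 -2 0;0 0 0 0 0 -2 0;0 0 0 0 0 -2 0;0 0 0 0 0 -2 0;0 0 0 0 0 -2 0;0 0 0 0 0 -2 0;0 0 0 0 0 -2 0;0 0 0 0 0 -2 0;0 0 0 0 0 -1 0;0 0 0 0 0 0 0;0 0 0 0 0 0 0",
)

```text
clock: 10.15
position: [0.6207, -0.1797, 0.2965]
orientation: [[0.975, 0.221, -0.001], [0.221, -0.975, 0.0], [-0.001, -0.0, -1.0]]
wrist_force: [-0.3, 0.7, -3.2]
finger_gap: 0.0255
grasp_force: 89.0
```

```bash
cat > m2.py <<'E'
from h import *
s=read_state();p=np.array(s['position']);R=np.array(s['orientation']);print(p,R,s['wrist_force'],s['finger_gap'],s['grasp_force'],s['joint_positions'])
C=[grab('scene'),grab('top'),grab('wrist')]
for c,n in zip(C,'stw'):
  P=cloud(c).reshape(-1,3);P=P[np.isfinite(P).all(1)];L=(P-p)@R  # tool coords
  H=P[(np.hypot(L[:,0],L[:,1])<.022)&(L[:,2]>.01)&(L[:,2]<.11)]
  l=(H-p)@R
  if len(H)>30:
    print(n,'handle',len(H),'zmin pct',np.percentile(H[:,2],[0,1,3]))
    for a in (.02,.045,.07):
      q=l[(l[:,2]>a)&(l[:,2]<a+.02)]; 
      if len(q)>8: print('  z',a,'x',q[:,0].min(),q[:,0].max(),'y',q[:,1].min(),q[:,1].max(),'med',np.median(q,0))
  B=l2=L[(abs(L[:,1])<.008)&(L[:,0]<-.05)&(L[:,0]>-.16)&(L[:,2]<-.01)&(L[:,2]>-.07)]
  for a in (-.06,-.08,-.10,-.12,-.13,-.14):
    q=B[abs(B[:,0]-a)<.005]
    if len(q)>3: print('  blade',n,a,len(q),np.median(q,0))
cv2.imwrite('pics/'+__import__('sys').argv[1],np.vstack([C[i]['pixels'][...,::-1] for i in (0,)]))
E
python3 m2.py lift.png
```

```text
[ 0.6207 -0.1797  0.2965] [[ 0.9754  0.2206 -0.0014]
 [ 0.2206 -0.9754  0.0002]
 [-0.0013 -0.0005 -1.    ]] [-0.2978  0.7307 -3.2294] 0.025534603290847318 89.02559995651245 [ 0.3156  0.3888 -0.1779  1.54    0.0715  1.2205 -1.2224]
s handle 305 zmin pct [0.209  0.2119 0.214 ]
  z 0.02 x -0.01754530617605056 0.007886578656693137 y -0.01728557053681872 0.009634709620781515 med [-0.0083 -0.0112  0.0302]
  z 0.045 x -0.015976067291553528 0.009064460329629749 y -0.016853272337730447 0.01062031216496876 med [-0.0074 -0.0109  0.0547]
  z 0.07 x -0.015879958641818723 0.008868413371094648 y -0.017213508003251922 0.008806754676999484 med [-0.0086 -0.011   0.0782]
  blade s -0.06 7 [-0.0616 -0.007  -0.0526]
  blade s -0.08 5 [-0.0813 -0.0074 -0.0534]
  blade s -0.1 9 [-0.1018  0.0021 -0.0469]
  blade s -0.12 17 [-0.121  -0.0062 -0.0443]
  blade s -0.13 20 [-0.1306 -0.0029 -0.0394]
  blade s -0.14 20 [-0.1398 -0.0023 -0.0356]
w handle 1198 zmin pct [0.2094 0.2114 0.2139]
  z 0.02 x 0.0014060625166305144 0.01279412905482823 y -0.01397390991912736 0.013496502637760527 med [ 0.0107 -0.0004  0.029 ]
  z 0.045 x 0.0006614288825580127 0.012759851017702578 y -0.01431290743444522 0.013416794134966416 med [ 0.0107 -0.0005  0.054 ]
  z 0.07 x 0.000537545803019422 0.012908721782977424 y -0.01436336557715891 0.013454557837588511 med [ 0.0109 -0.0005  0.077 ]
```

Call:
play_rows(
  series="0 0 0 -0.2 -1.3 0 0;0 0 0 -0.4 -2.6 0 0;0 0 0 -0.4 -2.6 0 0;0 0 0 -0.4 -2.6 0 0;0 0 0 -0.4 -2.6 0 0;0 0 0 -0.4 -2.6 0 0;0 0 0 -0.4 -2.6 0 0;0 0 0 -0.4 -2.6 0 0;0 0 0 -0.4 -2.6 0 0;0 0 0 -0.4 -2.6 0 0;0 0 0 -0.4 -2.6 0 0;0 0 0 -0.4 -2.6 0 0;0 0 0 -0.2 -1.4 0 0;0 0 0 0 0 0 0",
)

```text
clock: 11.7
position: [0.5043, 0.1174, 0.2971]
orientation: [[0.974, 0.225, -0.0], [0.225, -0.974, 0.001], [-0.0, -0.001, -1.0]]
wrist_force: [-0.3, -1.0, -1.9]
finger_gap: 0.026
grasp_force: 89.1
```

Call:
play_rows(
  series="0 0 -3 0 0 0 0;0 0 -5 0 0 0 0;0 0 -5 0 0 0 0;0 0 -5 0 0 0 0;0 0 -5 0 0 0 0;0 0 -5 0 0 0 0;0 0 -5 0 0 0 0;0 0 -5 0 0 0 0;0 0 -5 0 0 0 0;0 0 -5 0 0 0 0;0 0 -4.3 0 0 0 0;0 0 0 0 0 0 0;0 0 0 0 0 0 0",
)

```text
clock: 13.0
position: [0.5058, 0.1138, 0.297]
orientation: [[0.425, 0.905, -0.0], [0.905, -0.425, -0.0], [-0.0, 0.0, -1.0]]
wrist_force: [-0.7, 0.3, -2.8]
finger_gap: 0.0257
grasp_force: 89.2
```

```bash
python3 m2.py over.png; python3 - <<'E'
from h import *
s=read_state()
c=grab('wrist');save(c,'w4.png',k=1.4)
d=np.load('c.npz')
for nm,P in (('w',cloud(c)),('ab',np.vstack([d['a'].reshape(-1,3),d['b'].reshape(-1,3)]))):
  P=P.reshape(-1,3);P=P[np.isfinite(P).all(1)]
  Q=P[(P[:,2]>.012)&(P[:,2]<.045)&(P[:,0]>.38)&(P[:,0]<.60)&(P[:,1]>0)&(P[:,1]<.20)]
  ij=((Q[:,:2]-[.38,0])*1000).astype(int);im=np.zeros((240,240),np.uint8);im[ij[:,0],ij[:,1]]=255
  im=cv2.dilate(im,np.ones((3,3)));n,l,st,ce=cv2.connectedComponentsWithStats(im);b=1+np.argmax(st[1:,4])
  q=(Q[l[ij[:,0],ij[:,1]]==b][:,:2]*1000).astype(np.float32);print(nm,cv2.minAreaRect(q),len(q))
E
```

```text
[0.5058 0.1138 0.297 ] [[ 0.4251  0.9051 -0.0001]
 [ 0.9051 -0.4251 -0.0004]
 [-0.0005  0.0001 -1.    ]] [-0.7435  0.3182 -2.8198] 0.025710269751187027 89.20183897018433 [ 0.0582  0.1917 -0.457   1.8192  0.0926  1.1519 -0.8684]
s handle 421 zmin pct [0.2108 0.2126 0.2139]
  z 0.02 x -0.017814976363375624 0.010560056393098507 y -0.01721131170117683 0.0015001378433515003 med [-0.0007 -0.0124  0.03  ]
  z 0.045 x -0.01604796371633398 0.010437429152906347 y -0.01662209396077484 0.0006614992152930236 med [-0.0004 -0.0129  0.0545]
  z 0.07 x -0.015288377687305782 0.010633241386463587 y -0.016824915921079688 -0.001788238091381164 med [-0.0003 -0.013   0.0771]
  blade s -0.06 8 [-0.0586 -0.0078 -0.0555]
  blade s -0.08 10 [-0.0791 -0.0075 -0.0541]
  blade s -0.1 20 [-0.0993 -0.0021 -0.0478]
  blade s -0.12 24 [-0.1192 -0.0057 -0.0455]
  blade s -0.13 18 [-0.1301 -0.0046 -0.0392]
  blade s -0.14 21 [-0.1403 -0.001  -0.0355]
t handle 121 zmin pct [0.2119 0.212  0.2124]
  z 0.02 x -0.01779159045822513 -0.0012316463622027486 y -0.0004710765539551577 0.014922805448461515 med [-0.0149  0.0086  0.0
[... 474 characters left out ...]
.0003 -0.0392]
  blade t -0.14 55 [-0.1401  0.0008 -0.0349]
w handle 1187 zmin pct [0.2105 0.2122 0.2156]
  z 0.02 x 0.001109238533913633 0.012780974925711642 y -0.013538364742000986 0.01401891262312706 med [0.0108 0.0001 0.028 ]
  z 0.045 x 0.0012562007687694635 0.012972431059315491 y -0.013668701850402485 0.013927177979434267 med [0.0109 0.0001 0.0535]
  z 0.07 x 0.0007818117621444196 0.013125886629402676 y -0.013831616997934297 0.014083769781382484 med [0.0112 0.     0.0765]
w ((506.02020263671875, 117.66693878173828), (94.93778228759766, 195.8961181640625), 64.95281982421875) 2342
ab ((504.2186584472656, 116.18677520751953), (96.82601165771484, 197.6781463623047), 67.29571533203125) 1709
```

View pics/w4.png

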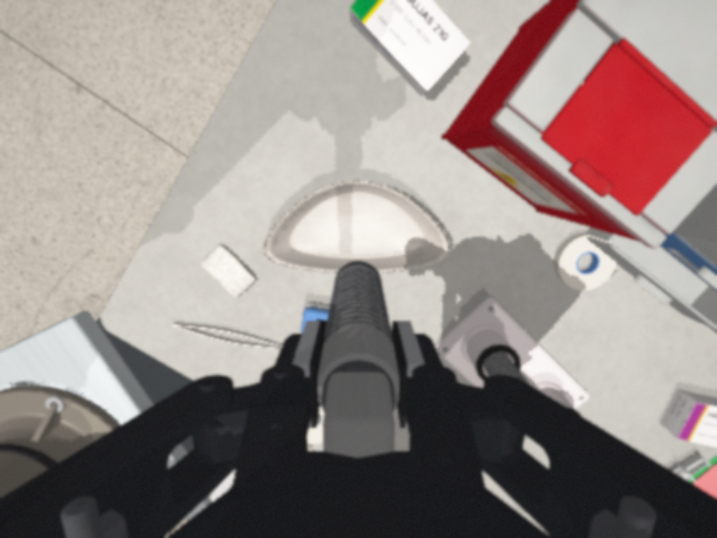

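View pics/over.png

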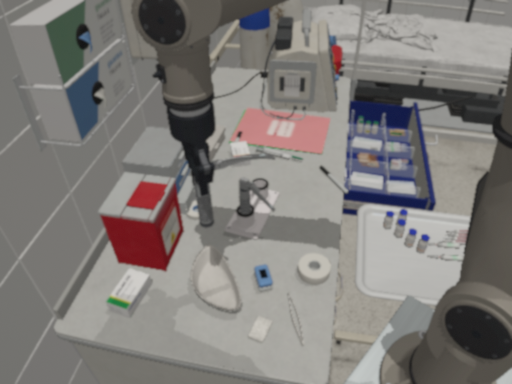

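The wrist view shows the handle hanging upright with its blade square across the dish's straight side. The scene view shows the other items undisturbed. Final small correction and lowering.

Call:
play_rows(
  series="0 0 -0.7 0.45 -0.2 0.5 0;0 0 0 0 0 1 0;0 0 0 0 0 1.2 0;0 0 0 0 0 1.2 0;0 0 0 0 0 1.2 0;0 0 0 0 0 1.2 0;0 0 0 0 0 1.2 0;0 0 0 0 0 1 0;0 0 0 0 0 0.5 0;0 0 0 0 0 0 0;0 0 0 0 0 0 0;0 0 0 0 0 0 0",
)

```text
clock: 14.4
position: [0.5061, 0.12, 0.2077]
orientation: [[0.411, 0.912, 0.001], [0.912, -0.411, 0.0], [0.001, 0.001, -1.0]]
wrist_force: [-0.3, 0.3, -3.2]
finger_gap: 0.0259
grasp_force: 89.2
```

```bash
python3 m2.py fin.png | grep -v blade
```

```text
[0.5061 0.12   0.2077] [[ 0.4108  0.9117  0.0012]
 [ 0.9117 -0.4108  0.0003]
 [ 0.0008  0.001  -1.    ]] [-0.3474  0.2952 -3.1764] 0.025862178879907105 89.20506119728088 [ 0.0313  0.2839 -0.4545  1.9243  0.1504  0.965  -0.9166]
s handle 348 zmin pct [0.1209 0.1228 0.1248]
  z 0.02 x -0.017333481981024006 0.01067213145099681 y -0.01698057166870396 0.0002833416560875833 med [-0.001  -0.0129  0.0312]
  z 0.045 x -0.01774218288636677 0.010921565592344926 y -0.016810539256662538 -0.0015292057617006867 med [-0.0007 -0.0134  0.0541]
  z 0.07 x -0.01709271420815286 0.011042321416475277 y -0.016526822044637686 -0.0016959902650175544 med [-0.0009 -0.0129  0.0774]
t handle 88 zmin pct [0.1241 0.1241 0.1256]
  z 0.02 x -0.018118410676075166 -0.00442380269029304 y 0.0003602129050219261 0.015027948719859643 med [-0.0154  0.0088  0.0314]
  z 0.045 x -0.01850329314781865 -0.0028453291582359328 y -0.0018618126483761757 0.015100729110774666 med [-0.0152  0.0085  0.0548]
  z 0.07 x -0.01855838772019127 -0.001316302293671188 y -0.0014922110331662126 0.01504454031355977 med [-0.0153  0.0082  0.0783]
w handle 1193 zmin pct [0.1216 0.1238 0.1263]
  z 0.02 x 0.0011925508993191716 0.012347490657915365 y -0.013141834913482418 0.014254024581144017 med [0.0102 0.0004 0.0283]
  z 0.045 x 0.0005833777467499264 0.01269150834005349 y -0.013429404704881203 0.014297643568044282 med [0.0103 0.0003 0.0534]
  z 0.07 x 0.0003402554343412255 0.01251821239436579 y -0.013492505778816642 0.014425498668576125 med [0.0105 0.0003 0.0765]
```

View pics/fin.png

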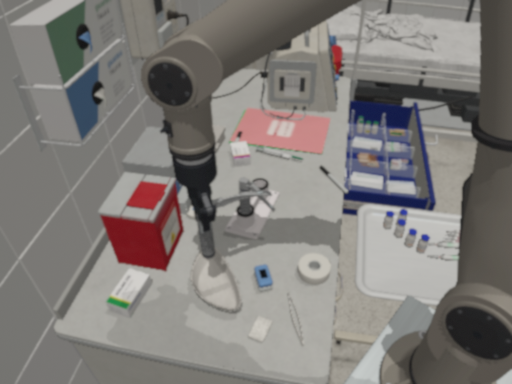

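The laryngoscope is held upright over the dish, its lower end at about z = 0.121 m. The blade points across the straight side, and everything else is in place.

```bash
python3 -c "
from station import hand_in
print(hand_in())"
```

```text
the job is handed in; nothing more can be done
None
```

I handed the job in with the long-bladed laryngoscope fully open and held upright over the middle of the kidney dish, lower end about 12 cm up and blade across the straight side; the camera showed everything else still in place.

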